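# Slide the dish carrier into its locating notches and press the lamp switch

### The job

Bring the petri dish into viewing position: with closed fingertips push the blue carrier board gently by its orange end plate along the rails of the viewing stand, until it drops into the locating notches and sits fully home; then press the red lamp button all the way down and let it come up again. Only push: do not grip or lift the board or the dish, keep the dish in its window, do not press the button before the board is home, and leave the other things on the bench where they are.

Things in the scene. Friction and masses are not known exactly. Their poses are not given: they have to be found in the camera images.
- stand: grey and white viewing stand, fixed, 130 x 345 mm, turned up to 10 degrees either way. Origin: on the bench under the carrier's home position. y axis along the two rails, z up. The carrier starts on the +y side of home and is pushed to -y. White side guides (outer faces x = +-63 mm, 60 mm high) keep it straight. Base plate y = -160 to +185 mm, 12 mm high; white switch console y = -157 to -103 mm, 55 mm high
- rail_home (a point): point 39 mm above the stand's origin, where the carrier's origin lies when home. Rails: aluminium, 12 mm wide, centred at stand x = +-45 mm, y = -85 to +185 mm, tops 45 mm above the bench; each has two notches 16 mm long, 6 mm deep, centred at y = -55 and +55 mm. Between the rails is free space down to the base plate and a white light panel (top 15 mm high)
- carrier: loose blue board, 110 (x) x 150 (y) x 12 mm, 0.45 kg, four black feet on the rails, a window with a petri dish. Origin: under its centre, level with the feet's undersides; axes as the stand's; board top z = 20 mm. At the start the origin is 45 mm above the bench and 50 to 95 mm short of home; home, all feet have dropped 6 mm into the notches: 39 mm above the bench, within 3 mm of home along y
- push_face (a point): centre of the outer (+y) face of the carrier's orange end plate (70 mm wide, 6 mm thick, from 3 to 37 mm above the feet's undersides, face 81 mm from the carrier's origin); push here to -y. Sliding takes about 2 to 5 N; once dropped, the notch walls stop it hard and the force leaps up: push slowly, about 20 mm/s, and stop there. An end held up by finger friction falls in on backing off
- dish: petri dish, 63 mm across, 16 mm high, loose in the carrier's window on ledges 11 mm above the feet's undersides; its top is 27 mm above them. Origin: centre of its underside
- lamp_button (a joint): red push button (24 mm across) on the stand's console at stand x = 0, y = -130 mm; 0 = up, 0.006 m = fully down; pressed straight down against a spring, 4 N when fully down, springs back by itself
- lamp_button_top (a point): centre of the red button's top face, moves with it
- red_dropper: bystander: white dropper bottle with red cap, 24 mm across, 68 mm high, standing; origin at the centre of its underside
- spare_dish: bystander: second petri dish, 63 mm across, 16 mm high, on the bench; origin at the centre of its underside
- timer: bystander: white lab timer lying flat, 66 x 66 x 19 mm; origin at the centre of its underside
Mind the look-alikes: they are no part of the job. Leave any turquoise look-alike of the dish alone.

How it is judged:
On the way, in this order (a step that is already met when the one before it is completed fails the run):
1. the carrier has dropped into its notches (z of carrier in the frame of stand below 0.0415 m and y of carrier in the frame of stand between -0.005 and 0.005 m and angle between carrier's own z axis and vertical below 0.03 rad), for 0.2 s.
2. the lamp button is pressed down (value of joint lamp_button above 0.0045 m and contact force between the fingers and carrier below 0.5 N), for 0.02 s.
At the end, for the whole second after the job is handed in: The carrier lies level and at rest in all four notches (its origin less than 41.5 mm above the bench, within 5 mm of home along the rails), the dish lies in its window, the lamp button was pressed at least 4.5 mm down afterwards and is up again (all of step 1 and angle between the y axis of carrier and the y axis of stand, either way round below 0.06 rad and linear speed of carrier below 0.01 m/s and horizontal distance between dish and carrier below 0.008 m and z of dish in the frame of carrier below 0.014 m and value of joint lamp_button below 0.0015 m); the robot touches nothing.
It fails at once if the carrier is lifted or tipped off the rails (z of carrier in the frame of stand above 0.055 m or angle between carrier's own z axis and vertical above 0.2 rad).
It fails at once if the dish is lifted or knocked out of its window (z of dish in the frame of carrier above 0.021 m or horizontal distance between dish and carrier above 0.015 m).
It fails at once if the carrier is squeezed or pushed with more than 60 N (contact force between the fingers and carrier above 60 N).
It fails at once if the lamp button is pressed before the carrier has dropped (value of joint lamp_button above 0.003 m and z of carrier in the frame of stand above 0.043 m).
It fails at once if a bystander is moved (distance of any of red_dropper, spare_dish, timer from where it was at the start of the episode above 0.015 m).
It also fails if it takes over 48 s, if anything falls off the work surface, if the arm or the gripper's body presses on something with over 40 N, if the wrist force passes 120 N, or if a joint passes its speed limit or range.

### The arm

A 6-joint arm with a two-finger parallel gripper is mounted at the origin on a cart in front of the work surface, level with it; the furniture and walls round the work are solid. World frame = base frame: x ahead of the robot, y to its left, z up, the work surface at z = 0. Lengths are in m, angles in rad, forces in N, time in s.
With the tool pointing down it reaches from about 0.3 to 0.775 m from the base axis. Payload 14.6 kg.
Tool frame: the origin (TCP) lies at the centre of the arm's flange, where the gripper is bolted on; the fingertips stand 199 mm ahead of it and the grasp point (between the pads) lies 180 mm ahead of it; z points along the fingers, y is the line along which they close (so a half turn about z gives the same grasp; the last joint's range is limited). The gripper opens to 94 mm and grips with 3 to 60 N. Pads are 16 mm wide; open, the fingers measure 119 mm over their backs; the gripper's body (75 mm by 177 mm) begins 78 mm behind the grasp point.
Start: joints at [-1.397, 0.3, 1.521, -0, 1.321, -0.067], TCP at [0.131, -0.534, 0.405] pointing down, gripper open.
Joint ranges: [-3.03, 3.03], [-0.79, 2.21], [0.23, 2.52], [-1.04, 4.18], [0, 3.07], [-2.55, 2.55]. Speed limits (rad/s): [2.22, 2.22, 2.57, 3.14, 3.14, 3.14].

### API

Orientations are given as [roll, pitch, yaw] about the fixed x, y, z axes, in that order (R = Rz(yaw) Ry(pitch) Rx(roll)).
In Python, from station import ctrl gives the robot as it stands. The module is installed in compiled form; this text tells all that it offers.
- The arm moves only by the tool servo_tool, never from a script. Its argument "motion" is a list of rows, each a list of 5 numbers: the closure, from 0 (fully open) to 1 (shut), then the shift along the world's x, y, z in cm, then the turn about the world's z in degrees. A call has 1 to 20 rows; each row is the pose to reach, as a shift and turn from the pose commanded when the call began; what a row does not reach only later rows make up. A row lasts 1/8 s, in which the tool goes at most 62.5 mm and 10.7 degrees, less where a joint would pass 70% of its speed; a pose out of reach is approached as far as the arm can. A call with a gripper value outside its range is refused whole. The fingers move at their own pace and stop on an object; "squeeze" is the grip in N (left out, the last holds). Time passes only in rows, so rows that repeat a pose let the fingers close. It gives the time, the measured TCP pose, the force, the opening and the grip force at its end, in the units of the state.
- ctrl.get_obs(): the state, without advancing time (a new reading comes with each control period).
- ctrl.camera(name): name is "scene" or "side" or "wrist"; returns a dict with "image" (480x640x3 uint8, red, green, blue), "fx", "fy", "cx", "cy" (pixels), "camera_from_world" (4x4, takes a point from world to camera coordinates); the wrist camera has in their place "hand_eye" (4x4, takes a point from camera to tool coordinates, whose origin is the TCP and whose axes are the flange's). Camera axes: x right, y up, looking along -z (the intrinsics and any distortion apply to the point x, -y, -z); pixel columns grow to the right and rows downward; lengths in m; the calibration is good to about 2 mm. The wrist camera is an equidistant fisheye: a pixel r from the principal point sees the ray r / f radians off the axis. A picture is of the moment at which its call begins: read the wrist's pose just before it. There is no depth.
- ctrl.hand_in(): hands the job in; it is judged then, once.
The state is a dict: "time_s": time; "qpos": joint angles; "joint_vel": joint speeds; "tau": joint torques, N m; "ee_pos": TCP position; "eef_rot": TCP orientation; "force": force on the tool from outside, world axes, zero at the start; "moment": the same for the moment, N m; "grip_width": finger opening in m; "grip_force": force on a finger pad.
Only numpy, scipy, OpenCV 4.12 (cv2) and the standard library are available. Lean on these libraries where they do the work, as an engineer would, in place of code of your own. Each camera call takes 0.05 s, during which the arm holds its last target. There are 200 camera calls.

## Working session

There is one attempt and no reset: what is moved stays moved. The work goes in short steps, Python scripts to look and compute and a tool call to move; the robot and the scene stay as the last step left them, time stands still between calls to the robot, and variables do not carry over. Pictures are saved under pics/ and viewed, at most 10 in all, crops included, and the job is handed in when it is done.

Besides the shell and the picture viewer there is one more tool, called after "Emit:" as name([rows], argument=value, ...), one row to a line, values as JSON. servo_tool: Moves the arm, as the interface text tells. Its arguments: {"type":"object","properties":{"motion":{"type":"array","items":{"type":"array","items":{"type":"number"}}},"squeeze":{"type":"number"}},"required":["motion"]}

```bash
mkdir -p pics; cat > h.py <<'E'
import numpy as np, cv2, pickle
from station import ctrl
from scipy.spatial.transform import Rotation as R
def snap(n,f):
    o=ctrl.get_obs(); c=ctrl.camera(n); cv2.imwrite(f'pics/{f}.png',c['image'][:,:,::-1]); c['obs']=o
    pickle.dump(c,open(f'{f}.pkl','wb')); return c
def ray(c,u,v):
    T=np.linalg.inv(c['camera_from_world']); d=np.array([(u-c['cx'])/c['fx'],-(v-c['cy'])/c['fy'],-1])
    return T[:3,3],T[:3,:3]@d
def onz(c,u,v,z):
    p,d=ray(c,u,v); return p+d*(z-p[2])/d[2]
def proj(c,P):
    q=c['camera_from_world']@np.append(P,1); return np.array([c['cx']+c['fx']*q[0]/-q[2],c['cy']-c['fy']*q[1]/-q[2]])
E
python3 - <<'E'
from h import *
a=snap('scene','s0');b=snap('side','d0')
o=a['obs'];print(o);print([k for k in a],np.linalg.inv(a['camera_from_world']).round(3),np.linalg.inv(b['camera_from_world']).round(3))
E
```

```text
{'time_s': 0.0, 'qpos': array([-1.39659837e+00,  3.00523357e-01,  1.52158945e+00,  4.26010042e-06,
        1.32066598e+00, -6.66091337e-02]), 'joint_vel': array([ 0.00176585, -0.00026351,  0.00068176,  0.00067012,  0.00135568,
       -0.00124527]), 'tau': array([ 1.67595554e-04, -5.31812382e+01, -3.52732265e+01,  7.07774330e-02,
        2.44353869e-02, -1.44768687e-04]), 'ee_pos': array([ 0.13115621, -0.53410973,  0.40405398]), 'eef_rot': array([-3.14040942e+00, -8.30661424e-05,  2.40805983e-01]), 'force': array([-0.06769111, -0.37911478,  0.3618924 ]), 'moment': array([ 0.05293858, -0.02556876, -0.02308835]), 'grip_force': 0.0, 'grip_width': 0.09415635184822377}
['image', 'fx', 'fy', 'cx', 'cy', 'camera_from_world', 'obs'] [[-0.685  0.556 -0.471 -0.114]
 [-0.729 -0.533  0.43   0.566]
 [-0.012  0.637  0.771  1.091]
 [ 0.     0.     0.     1.   ]] [[ 0.947  0.137 -0.291  0.188]
 [-0.322  0.353 -0.879 -0.921]
 [-0.018  0.925  0.379  0.457]
 [ 0.     0.     0.     1.   ]]
```

View pics/s0.png

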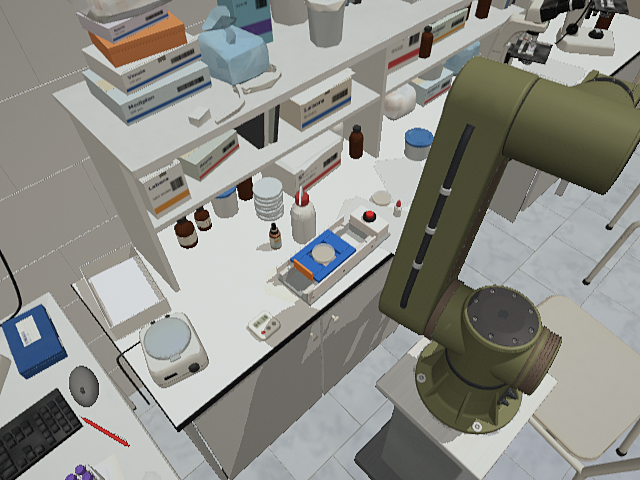

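View pics/d0.png

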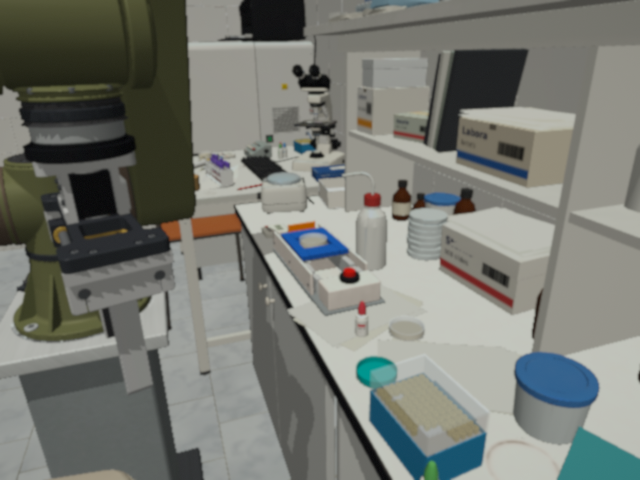

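The scene view shows the stand with the red button at about (369,215), the blue board at (323,253) and the orange plate at (303,269). In the side view the button is at (349,274) and the orange plate at (301,227). I'll measure them by colour.

```bash
python3 - <<'E'
from h import *
rois={'s0':dict(red=(355,205,382,228),orange=(285,255,318,285),blue=(285,225,360,285)),'d0':dict(red=(335,262,362,285),orange=(283,218,320,236),blue=(270,225,350,265))}
for f in rois:
    c=pickle.load(open(f+'.pkl','rb')); hsv=cv2.cvtColor(c['image'],cv2.COLOR_RGB2HSV)
    for n,(x0,y0,x1,y1) in rois[f].items():
        h,s,v=[hsv[y0:y1,x0:x1,i].astype(int) for i in range(3)]
        m={'red':((h<6)|(h>172))&(s>150)&(v>90),'orange':(h>7)&(h<22)&(s>150),'blue':(h>100)&(h<125)&(s>140)}[n]
        ys,xs=np.nonzero(m); u,w=xs.mean()+x0,ys.mean()+y0
        print(f,n,len(xs),u.round(1),w.round(1),'z.06',onz(c,u,w,.06).round(4))
        pts=np.c_[xs+x0,ys+y0].astype(np.int32); hull=cv2.convexHull(pts)
        box=cv2.approxPolyDP(hull,3,True)[:,0]
        if n!='red': print([ (tuple(map(int,p)),onz(c,*p,.065 if n=='blue' else .082)[:2].round(3)) for p in box])
cs=[pickle.load(open(f+'.pkl','rb')) for f in('s0','d0')]
for f,c,(x0,y0,x1,y1) in (('s0',cs[0],(265,195,400,305)),('d0',cs[1],(255,205,395,315))):
    cv2.imwrite(f'pics/{f}c.png',cv2.resize(c['image'][y0:y1,x0:x1,::-1],None,fx=5,fy=5,interpolation=cv2.INTER_CUBIC))
E
```

```text
s0 red 49 369.4 214.1 z.06 [ 0.5008 -0.1885  0.06  ]
s0 orange 150 303.0 269.9 z.06 [0.4837 0.09   0.06  ]
[((312, 280), array([0.431, 0.105])), ((294, 266), array([0.497, 0.109])), ((294, 260), array([0.512, 0.096])), ((311, 272), array([0.451, 0.09 ]))]
s0 blue 1222 324.3 254.7 z.06 [0.482  0.0128 0.06  ]
[((355, 249), array([ 0.435, -0.06 ])), ((318, 282), array([0.424, 0.09 ])), ((290, 259), array([0.533, 0.093])), ((326, 230), array([ 0.541, -0.05 ]))]
d0 red 92 348.8 272.3 z.06 [ 0.4994 -0.1645  0.06  ]
d0 orange 123 301.0 226.2 z.06 [0.4874 0.1207 0.06  ]
[((313, 223), array([0.504, 0.074])), ((312, 227), array([0.493, 0.048])), ((289, 230), array([0.438, 0.049])), ((289, 226), array([0.445, 0.075]))]
d0 blue 895 315.0 245.5 z.06 [ 0.4806 -0.0106  0.06  ]
[((347, 251), array([ 0.531, -0.076])), ((303, 259), array([ 0.431, -0.082])), ((282, 235), array([0.425, 0.067])), ((321, 228), array([0.525, 0.078]))]
```

View pics/s0c.png

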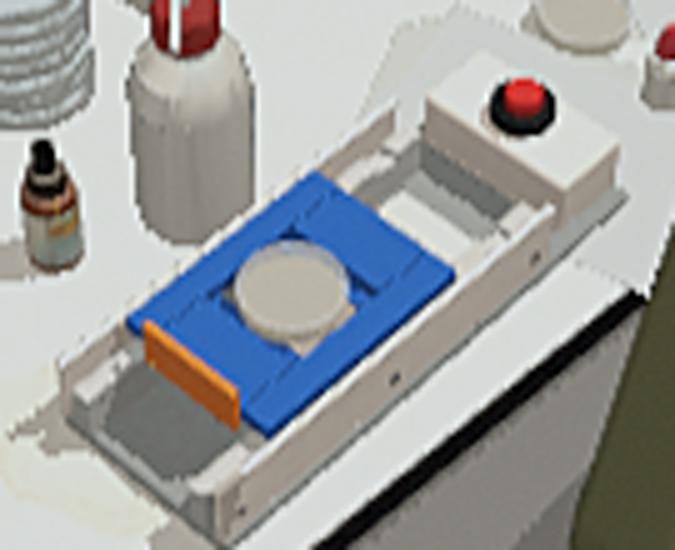

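Both views agree on the layout: the stand is yawed by about 3°, with the button near (0.50,-0.18) and the push face near (0.48,0.085). I'll move above the push side with closed fingers and look from there.

Emit:
servo_tool([
  [1, 2, 4, 0, -1],
  [1, 5, 9, 0, -2],
  [1, 7.5, 13.5, 0, -3],
  [1, 10, 18, 0, -4],
  [1, 12.5, 22.5, 0, -5],
  [1, 15, 27, 0, -6],
  [1, 17, 31, 0, -7],
  [1, 19.5, 36, 0, -8],
  [1, 22, 40, 0, -9],
  [1, 24, 44, 0, -10],
  [1, 26.5, 49, 0, -10.5],
  [1, 29, 53.5, 0, -10.5],
  [1, 31.5, 58, 0, -10.5],
  [1, 33.5, 62, 0, -10.5],
  [1, 35, 65, 0, -10.5],
  [1, 35.5, 67, 0, -10.5],
  [1, 35.5, 67, 0, -10.5],
  [1, 35.5, 67, 0, -10.5],
], squeeze=10)

```text
time_s: 2.35
ee_pos: [0.486, 0.1353, 0.4045]
eef_rot: [3.141, 0.0, 0.057]
force: [-0.4, -0.1, 0.7]
grip_width: 0.0006
grip_force: 0.0
```

```bash
cat >> h.py <<'E'
def wray(c,u,v):
    o=c['obs']; a=np.array([u-c['cx'],v-c['cy']]); r=np.hypot(*a); th=r/c['fx']; k=np.sin(th)/max(r,1e-9)
    d=np.array([a[0]*k,-a[1]*k,-np.cos(th)]); Rw=R.from_euler('xyz',o['eef_rot']).as_matrix(); H=c['hand_eye']
    return o['ee_pos']+Rw@H[:3,3], Rw@H[:3,:3]@d
def wonz(c,u,v,z):
    p,d=wray(c,u,v); return p+d*(z-p[2])/d[2]
E
python3 - <<'E'
from h import *
c=snap('wrist','w1');o=c['obs'];print(o['time_s'],o['ee_pos'],o['eef_rot'],o['force'],o['grip_width'],c['hand_eye'].round(3),c['fx'],c['fy'],c['cx'],c['cy'])
E
```

```text
2.35 [0.48599314 0.13532111 0.40447744] [3.14140416e+00 4.74673444e-04 5.73614268e-02] [-0.39106323 -0.12195031  0.65373123] 0.0005642496107099251 [[ 0.001  0.961  0.276  0.081]
 [ 1.    -0.    -0.001  0.001]
 [-0.001  0.276 -0.961  0.019]
 [ 0.     0.     0.     1.   ]] 371.64829954431775 371.64829954431775 313.6086850375706 241.12303647864277
```

View pics/w1.png

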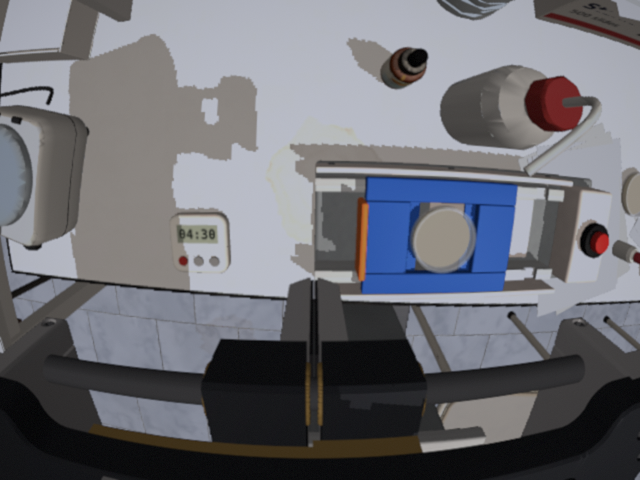

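The wrist view shows the orange plate at (362,240), board corners around (368,178), (516,184), (504,290) and (362,292), and the button at (596,240). The spray bottle's nozzle is near (540,165).

```bash
python3 - <<'E'
from h import *
c=pickle.load(open('w1.pkl','rb')); hsv=cv2.cvtColor(c['image'],cv2.COLOR_RGB2HSV);h,s,v=[hsv[...,i].astype(int) for i in range(3)]
def reg(m,x0,y0,x1,y1):
    k=np.zeros(m.shape,bool);k[y0:y1,x0:x1]=1;ys,xs=np.nonzero(m&k);return np.c_[xs,ys]
b=reg((h>100)&(h<125)&(s>140),340,160,530,305); hull=cv2.convexHull(b.astype(np.int32))
print('board',[(tuple(map(int,p)),wonz(c,*map(float,p),.065)[:2].round(4)) for p in cv2.approxPolyDP(hull,5,True)[:,0]])
og=reg((h>7)&(h<22)&(s>150),345,180,380,300)
for z in (.082,.05): 
  for r in (205,225,255,272):
    q=og[og[:,1]==r][:,0]
    if len(q): print('orange',z,r,q.min(),q.max(),wonz(c,q.min()-.5,r,z)[:2].round(4),wonz(c,q.max()+.5,r,z)[:2].round(4))
rd=reg(((h<6)|(h>172))&(s>150)&(v>90),575,215,615,265); u,w=rd.mean(0)
rays=[wray(c,u,w)]
for f,uv in(('s0',(369.4,214.1)),('d0',(348.8,272.3))): rays.append(ray(pickle.load(open(f+'.pkl','rb')),*uv))
def tri(rs):
    A=0;B=0
    for p,d in rs:
        d=d/np.linalg.norm(d);M=np.eye(3)-np.outer(d,d);A=A+M;B=B+M@p
    return np.linalg.solve(A,B)
print('button',u,w,len(rd),tri(rays),[wonz(c,u,w,z)[:2].round(4) for z in(.06,.067)])
# guides: outer top corners
for p in((316,162),(586,182),(316,298)): print('guide',p,wonz(c,*p,.06)[:2].round(4))
print('nozzle',[wonz(c,530,172,z)[:2].round(3) for z in(.1,.15,.2)], 'cap',[wonz(c,553,104,z)[:2].round(3) for z in(.15,.18,.2)])
E
```

```text
board [((516, 185), array([ 0.5418, -0.0579])), ((502, 289), array([ 0.4345, -0.0641])), ((362, 292), array([0.4273, 0.0844])), ((367, 177), array([0.5352, 0.09  ]))]
orange 0.082 205 358 367 [0.5129 0.0986] [0.5134 0.0902]
orange 0.082 225 358 366 [0.4958 0.0972] [0.4962 0.0895]
orange 0.082 255 356 364 [0.4691 0.0965] [0.4696 0.0886]
orange 0.082 272 357 363 [0.4535 0.0941] [0.4538 0.0879]
orange 0.05 205 358 367 [0.5072 0.0944] [0.5078 0.0851]
orange 0.05 225 358 366 [0.4883 0.0928] [0.4888 0.0843]
orange 0.05 255 356 364 [0.4589 0.092 ] [0.4593 0.0834]
orange 0.05 272 357 363 [0.4416 0.0894] [0.442  0.0826]
button 601.1641791044776 243.25870646766168 201 [ 0.49307299 -0.18290328  0.07122485] [array([ 0.4897, -0.1987]), array([ 0.4914, -0.1914])]
guide (316, 162) [0.5449 0.135 ]
guide (586, 182) [ 0.5559 -0.1549]
guide (316, 298) [0.4165 0.1273]
nozzle [array([ 0.557, -0.05 ]), array([ 0.559, -0.017]), array([0.561, 0.016])] cap [array([ 0.612, -0.032]), array([ 0.606, -0.01 ]), array([0.602, 0.004])]
```

The stand yaw is about 2.7°. The push face is near (0.481,0.094), the remaining travel about 70 mm, and the button near (0.492,-0.187). I'll descend behind the plate and approach it.

Emit:
servo_tool([
  [1, -0.1, 0, -2, 0],
  [1, -0.3, 0, -5, -0.5],
  [1, -0.4, 0, -8, -0.5],
  [1, -0.4, 0, -11, -0.5],
  [1, -0.4, 0, -13.5, -0.5],
  [1, -0.4, 0, -14.9, -0.5],
  [1, -0.4, 0, -14.9, -0.5],
  [1, -0.4, -0.5, -14.9, -0.5],
  [1, -0.4, -1, -14.9, -0.5],
  [1, -0.4, -1.5, -14.9, -0.5],
  [1, -0.4, -1.8, -14.9, -0.5],
  [1, -0.3, -2.1, -14.9, -0.5],
])

```text
time_s: 3.9
ee_pos: [0.4832, 0.1146, 0.2557]
eef_rot: [-3.142, -0.0, 0.049]
force: [0.8, -0.1, -0.2]
grip_width: 0.0004
grip_force: 0.0
```

Emit:
servo_tool([
  [1, 0, -0.25, 0, 0],
  [1, 0, -0.5, 0, 0],
  [1, 0, -0.75, 0, 0],
  [1, 0, -1, 0, 0],
  [1, 0.1, -1.25, 0, 0],
  [1, 0.1, -1.5, 0, 0],
  [1, 0.1, -1.75, 0, 0],
  [1, 0.1, -2, 0, 0],
])

```text
time_s: 4.9
ee_pos: [0.4841, 0.0947, 0.2556]
eef_rot: [-3.142, 0.0, 0.049]
force: [1.1, 2.8, -0.4]
grip_width: 0.0008
grip_force: 1.4
```

Emit:
servo_tool([
  [1, 0, -0.25, 0, 0],
  [1, 0, -0.5, 0, 0],
  [1, 0, -0.75, 0, 0],
  [1, 0, -1, 0, 0],
  [1, 0.1, -1.25, 0, 0],
  [1, 0.1, -1.5, 0, 0],
  [1, 0.1, -1.75, 0, 0],
  [1, 0.1, -2, 0, 0],
  [1, 0.1, -2.25, 0, 0],
  [1, 0.1, -2.5, 0, 0],
  [1, 0.1, -2.75, 0, 0],
  [1, 0.1, -3, 0, 0],
  [1, 0.2, -3.25, 0, 0],
  [1, 0.2, -3.5, 0, 0],
])

```text
time_s: 6.65
ee_pos: [0.4862, 0.0597, 0.2556]
eef_rot: [-3.142, -0.0, 0.049]
force: [0.1, 2.9, -0.8]
grip_width: 0.0004
grip_force: 1.3
```

```bash
python3 - <<'E'
from h import *
c=snap('wrist','w2');o=c['obs'];print(o['ee_pos'],o['force']);hsv=cv2.cvtColor(c['image'],cv2.COLOR_RGB2HSV);h,s,v=[hsv[...,i].astype(int) for i in range(3)]
m=((h<6)|(h>172))&(s>150)&(v>90);n,l,st,ce=cv2.connectedComponentsWithStats(m.astype(np.uint8))
for i in range(1,n):
    if st[i,4]>60: print(st[i],ce[i].round(1),wonz(c,*ce[i],.067).round(4))
E
```

```text
[0.48622543 0.0597074  0.25564157] [ 0.10044071  2.9377184  -0.79577316]
[625   0  15  68 687] [634.   30.6] [ 0.6613 -0.1289  0.067 ]
```

View pics/w2.png

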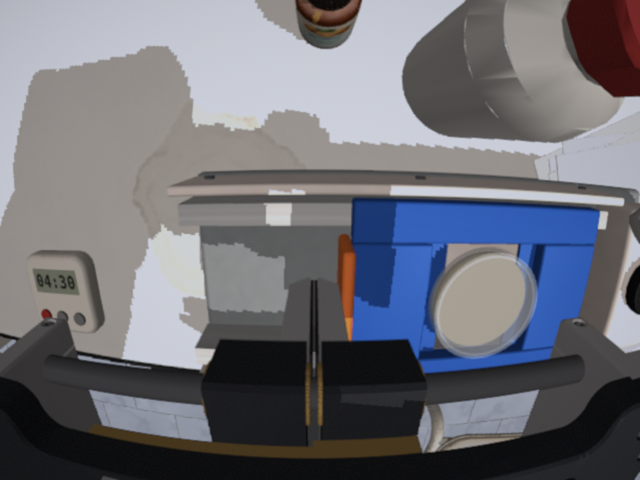

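The board is sliding with the dish in place. Before going on I'll check how much room the hand has to the spray bottle.

```bash
python3 - <<'E'
from h import *
def tri(rs):
    A=0;B=0
    for p,d in rs:
        d=d/np.linalg.norm(d);M=np.eye(3)-np.outer(d,d);A=A+M;B=B+M@p
    return np.linalg.solve(A,B)
a,b,w=[pickle.load(open(f+'.pkl','rb')) for f in('s0','d0','w1')]
print('cap',tri([ray(a,302,201),ray(b,372,200)]),tri([ray(b,372,200),wray(w,553,103)]))
print('base',onz(b,371,268,0),onz(a,303,241,0))
E
```

```text
cap [ 0.61008924 -0.02341836  0.15327413] [ 0.6105643  -0.02718715  0.15590248]
base [ 0.60246342 -0.04720039  0.        ] [ 0.59862633 -0.00928058  0.        ]
```

Emit:
servo_tool([
  [1, 0, -0.25, 0, 0],
  [1, 0, -0.5, 0, 0],
  [1, 0, -0.75, 0, 0],
  [1, 0, -1, 0, 0],
  [1, 0.1, -1.25, 0, 0],
  [1, 0.1, -1.4, 0, 0],
])

```text
time_s: 7.45
ee_pos: [0.4872, 0.0457, 0.2556]
eef_rot: [3.141, -0.0, 0.049]
force: [-0.1, 0.1, -1.0]
grip_width: 0.0006
grip_force: 0.3
```

The cap is at x≈0.61 and z≈0.155, so the hand has room. I'll continue in small steps.

Emit:
servo_tool([
  [1, 0, -0.2, 0, 0],
  [1, 0, -0.3, 0, 0],
])

```text
time_s: 7.7
ee_pos: [0.4872, 0.0428, 0.2557]
eef_rot: [-3.141, -0.0, 0.049]
force: [-0.4, 3.4, 0.8]
grip_width: 0.0006
grip_force: 1.7
```

Emit:
servo_tool([
  [1, 0, -0.15, 0, 0],
  [1, 0, -0.3, 0, 0],
])

```text
time_s: 7.95
ee_pos: [0.4872, 0.0398, 0.2557]
eef_rot: [-3.142, -0.0, 0.049]
force: [-0.4, 4.1, 1.2]
grip_width: 0.0004
grip_force: 1.8
```

Emit:
servo_tool([
  [1, 0, -0.1, 0, 0],
  [1, 0, -0.2, 0, 0],
])

```text
time_s: 8.2
ee_pos: [0.4871, 0.0388, 0.2558]
eef_rot: [-3.139, -0.0, 0.048]
force: [-0.4, 23.8, 3.1]
grip_width: 0.0004
grip_force: 11.8
```

Emit:
servo_tool([
  [1, 0, -0.1, 0, 0],
  [1, 0, -0.2, 0, 0],
])

```text
time_s: 8.45
ee_pos: [0.487, 0.0381, 0.2558]
eef_rot: [-3.136, -0.0, 0.048]
force: [-0.2, 40.9, 3.6]
grip_width: -0.0
grip_force: 20.3
```

The force leapt to 40 N, so the board is against the notch walls. I'll back off, rise and look.

Emit:
servo_tool([
  [1, 0, 0.3, 0, 0],
  [1, 0, 0.8, 0, 0],
  [1, 0, 1.5, 0, 0],
  [1, 0, 2.5, 0, 0],
  [1, 0, 3, 1, 0],
  [1, 0, 3, 4, 0],
  [1, 0, 3, 8, 0],
  [1, 0, 1, 12, 0],
  [1, 0, -3, 14, 0],
  [1, 0, -8, 14, 0],
  [1, 0, -12, 14, 0],
  [1, 0, -13, 14, 0],
  [1, 0, -13, 14, 0],
  [1, 0, -13, 14, 0],
])

```text
time_s: 10.2
ee_pos: [0.4872, -0.0931, 0.3958]
eef_rot: [-3.141, -0.0, 0.05]
force: [-0.2, -0.8, -0.3]
grip_width: 0.0005
grip_force: 0.0
```

```bash
python3 - <<'E'
from h import *
c=snap('wrist','w3');snap('side','d3');o=c['obs'];print(o['ee_pos'],o['force'],o['eef_rot']);hsv=cv2.cvtColor(c['image'],cv2.COLOR_RGB2HSV);h,s,v=[hsv[...,i].astype(int) for i in range(3)]
m=((h<6)|(h>172))&(s>150)&(v>90);n,l,st,ce=cv2.connectedComponentsWithStats(m.astype(np.uint8))
for i in range(1,n):
    if st[i,4]>60: print(st[i],ce[i].round(1),wonz(c,*ce[i],.067).round(4))
b=((h>100)&(h<125)&(s>140)).astype(np.uint8);n,l,st,ce=cv2.connectedComponentsWithStats(b);i=1+st[1:,4].argmax()
ys,xs=np.nonzero(l==i);hull=cv2.convexHull(np.c_[xs,ys].astype(np.int32))
print('board',[(tuple(map(int,p)),wonz(c,*map(float,p),.059)[:2].round(4)) for p in cv2.approxPolyDP(hull,5,True)[:,0]])
E
```

```text
[ 0.48721545 -0.09309526  0.39579249] [-0.2039198  -0.75897638 -0.32727598] [-3.14149942e+00 -5.27550196e-05  4.99013147e-02]
[ 175   32   64   61 2510] [208.3  64.2] [0.6292 0.0012 0.067 ]
[403 220  26  27 540] [415.9 232.9] [ 0.4912 -0.185   0.067 ]
board [((355, 167), array([ 0.5445, -0.1272])), ((351, 284), array([ 0.4372, -0.1319])), ((195, 282), array([0.4305, 0.0161])), ((187, 168), array([0.5385, 0.0203]))]
```

View pics/w3.png

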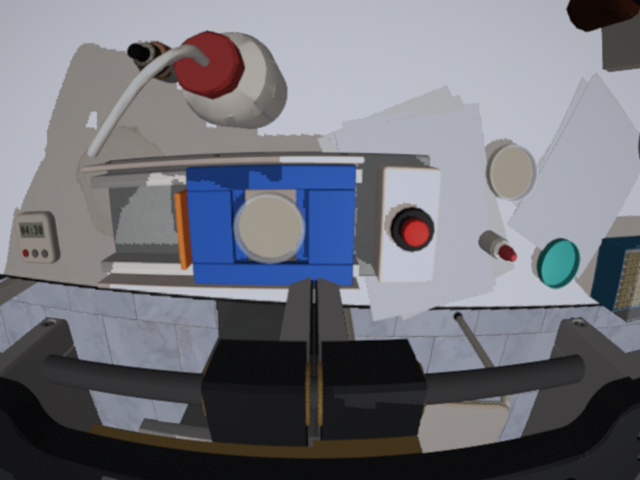

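The board centre is at about (0.4877,-0.0557) and the button at (0.491,-0.185). That is 129 mm apart along the rails, so the board is home in y. I'll check its height by triangulating corners with the side view.

```bash
python3 - <<'E'
from h import *
def tri(rs):
    A=0;B=0
    for p,d in rs:
        d=d/np.linalg.norm(d);M=np.eye(3)-np.outer(d,d);A=A+M;B=B+M@p
    return np.linalg.solve(A,B)
def corners(c):
    hsv=cv2.cvtColor(c['image'],cv2.COLOR_RGB2HSV)[205:320,255:395] if 'hand_eye' not in c else cv2.cvtColor(c['image'],cv2.COLOR_RGB2HSV)
    h,s,v=[hsv[...,i].astype(int) for i in range(3)];b=((h>100)&(h<125)&(s>140)).astype(np.uint8)
    n,l,st,ce=cv2.connectedComponentsWithStats(b);ys,xs=np.nonzero(l==1+st[1:,4].argmax())
    o=np.array([255,205]) if 'hand_eye' not in c else 0
    return cv2.approxPolyDP(cv2.convexHull(np.c_[xs,ys].astype(np.int32)),4,True)[:,0]+o
L=lambda f:pickle.load(open(f+'.pkl','rb'))
for f,g in(('w1','d0'),('w3','d3')):
    w,d=L(f),L(g);cw,cd=corners(w),corners(d);print(f,len(cw),len(cd),cd.tolist())
    for p in cw:
        P=wonz(w,*map(float,p),.06); q=min(cd,key=lambda q:np.hypot(*(q-proj(d,P))))
        print(p,q,tri([wray(w,*map(float,p)),ray(d,*q)]).round(4))
E
```

```text
w1 4 4 [[347, 251], [303, 259], [282, 235], [321, 228]]
[516 185] [347 251] [ 0.5394 -0.0613  0.0581]
[502 289] [303 259] [ 0.4335 -0.0683  0.059 ]
[362 292] [282 235] [0.4269 0.0829 0.0595]
[367 177] [321 228] [0.5322 0.0901 0.0597]
w3 4 4 [[361, 266], [314, 275], [292, 246], [334, 240]]
[355 167] [361 266] [ 0.5428 -0.1278  0.0503]
[351 284] [314 275] [ 0.436  -0.1336  0.0517]
[195 282] [292 246] [0.4322 0.0152 0.0573]
[187 168] [334 240] [0.5381 0.0224 0.0525]
```

Against the same measurement before the push, three corners dropped about 7–8 mm. The fourth read only 2 mm, but the guide edge hides it. A rigid board against a hard stop with three corners down is home. Next I'll go over the button and press it.

Emit:
servo_tool([
  [1, 0.2, -3, 0, 0],
  [1, 0.4, -6.5, 0, 0],
  [1, 0.4, -9.3, 0, 0],
  [1, 0.4, -9.3, -3, 0],
  [1, 0.4, -9.3, -6.5, 0],
  [1, 0.4, -9.3, -9.5, 0],
  [1, 0.4, -9.3, -11, 0],
  [1, 0.4, -9.3, -11.7, 0],
  [1, 0.4, -9.3, -11.7, 0],
])

```text
time_s: 11.42
ee_pos: [0.4914, -0.187, 0.2791]
eef_rot: [3.141, -0.0, 0.049]
force: [-0.1, 0.0, 0.4]
grip_width: 0.0004
grip_force: 0.0
```

Emit:
servo_tool([
  [1, 0, 0, -0.2, 0],
  [1, 0, 0, -0.4, 0],
  [1, 0, 0, -0.6, 0],
  [1, 0, 0, -0.8, 0],
  [1, 0, 0, -1.0, 0],
])

```text
time_s: 12.05
ee_pos: [0.4914, -0.1873, 0.2699]
eef_rot: [3.141, -0.002, 0.049]
force: [-7.3, 4.0, 29.7]
grip_width: 0.0005
grip_force: 14.6
```

Emit:
servo_tool([
  [1, 0, 0, -0.15, 0],
  [1, 0, 0, -0.3, 0],
])

```text
time_s: 12.3
ee_pos: [0.4915, -0.1873, 0.2692]
eef_rot: [3.14, -0.003, 0.049]
force: [-19.6, 7.6, 55.4]
grip_width: 0.0007
grip_force: 27.6
```

The force is 55 N, which is more than enough. I'll back up and redo the press in fine steps to check that the spring ramp is there.

Emit:
servo_tool([
  [1, 0, 0, 0.5, 0],
  [1, 0, 0, 0.9, 0],
  [1, 0, 0, 0.9, 0],
])

```text
time_s: 12.68
ee_pos: [0.4912, -0.1871, 0.2747]
eef_rot: [3.142, -0.0, 0.049]
force: [1.2, -1.3, 1.9]
grip_width: 0.0007
grip_force: 0.9
```

Emit:
servo_tool([
  [1, 0, 0, -0.1, 0],
  [1, 0, 0, -0.1, 0],
])

```text
time_s: 12.92
ee_pos: [0.4912, -0.1871, 0.2733]
eef_rot: [-3.141, 0.0, 0.049]
force: [1.6, -1.3, 2.4]
grip_width: 0.0002
grip_force: 1.2
```

Emit:
servo_tool([
  [1, 0, 0, -0.2, 0],
  [1, 0, 0, -0.2, 0],
])

```text
time_s: 13.18
ee_pos: [0.4912, -0.1871, 0.2715]
eef_rot: [-3.142, 0.0, 0.049]
force: [0.6, -0.5, 3.9]
grip_width: 0.0001
grip_force: 1.7
```

Emit:
servo_tool([
  [1, 0, 0, -0.2, 0],
  [1, 0, 0, -0.2, 0],
])

```text
time_s: 13.42
ee_pos: [0.4912, -0.1871, 0.2703]
eef_rot: [3.141, -0.0, 0.049]
force: [-2.6, 0.4, 11.5]
grip_width: 0.0007
grip_force: 5.9
```

```bash
python3 - <<'E'
from h import *
c=snap('side','d4')
cv2.imwrite('pics/d4c.png',cv2.resize(c['image'][215:315,290:410,::-1],None,fx=5,fy=5,interpolation=cv2.INTER_CUBIC))
E
```

```text
(no output)
```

View pics/d4c.png

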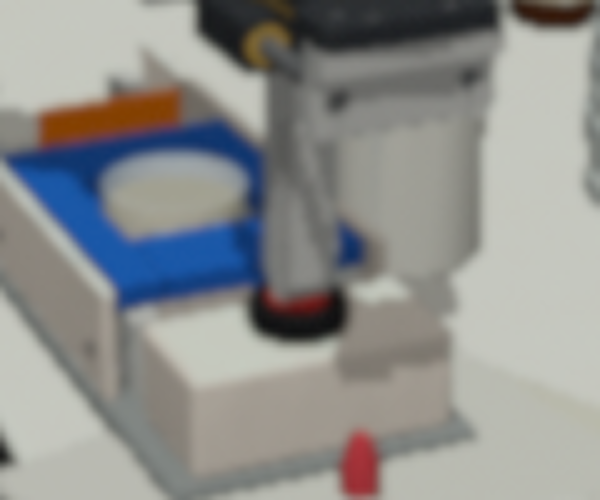

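The view shows the fingertips on the red button, with the board level and the dish in its window. The spring ramp is clear: 1.9, 2.4, then 3.9 N, followed by a hard stop at the bottom, so the button was fully pressed. I'll retract straight up.

Emit:
servo_tool([
  [1, 0, 0, 0.5, 0],
  [1, 0, 0, 1.5, 0],
  [1, 0, 0, 4, 0],
  [1, 0, 0, 8, 0],
  [1, 0, 0, 12, 0],
  [1, 0, 0, 14, 0],
  [1, 0, 0, 14, 0],
  [1, 0, 0, 14, 0],
  [1, 0, 0, 14, 0],
])

```text
time_s: 14.6
ee_pos: [0.4911, -0.1871, 0.4085]
eef_rot: [-3.141, 0.002, 0.049]
force: [-0.4, 0.9, -0.0]
grip_width: 0.0003
grip_force: 0.0
```

```bash
python3 - <<'E'
from h import *
print(ctrl.get_obs()['ee_pos'],ctrl.hand_in())
E
```

```text
the job is handed in; nothing more can be done
[ 0.4911337  -0.18710873  0.4085035 ] None
```

I handed the job in at about 14.6 s with no verdict shown: the board is home in its notches with the dish in its window, the lamp button was pressed fully down (peak 55 N) and released, and the arm is clear above the stand.

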